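# Bring an amplifier up on the variable transformer

## Task

Power up the amplifier from the bench variable transformer with a fingertip: first push the handwheel round by a spoke, anticlockwise, until its pointer is right back at the zero stop; then push the toggle switch right over, away from its near side, to on; then push the wheel clockwise, slowly (never faster than a third of a turn a second), until the pointer stands on the wedge-shaped mains mark and leave it there, without overrunning it to the next long scale line. Push gently, without gripping the wheel, and leave the loose parts lying around and on the transformer where they are.

Things in the scene. Friction and masses are not known exactly. Their poses are not given: they have to be found in the camera images.
- variac: Bench variable transformer, fixed: grey case 240 mm (x) by 330 mm (y) by 150 mm high. Origin: centre of its underside; x runs from its near side (the robot's) to its far side, y to its left, z up. On its flat top: the dial and handwheel at the left; on the right-hand strip the toggle switch (near), a pilot lamp 7 mm high and a voltmeter 12 mm high (far).
- dial (a point): Centre of the dial plate's top face, on the wheel's axis, 50 mm left of the case's centre, 153 mm above the table. White disc 220 mm across. The scale on its edge runs clockwise over 300 degrees in ten equal divisions, a long line at each (short ones every fifth), its gap facing the near side. A thin pin 12 mm high stands just outside each end of the scale.
- wheel (a joint): Angle of the handwheel, rad: 0 with the pointer at the zero stop (the scale's first line, at the left of the gap), growing clockwise seen from above, 5.236 at the upper stop; 4.45 on the mains mark. Vertical axis. Stiff (about 0.2 N m, some 5 N at 45 mm from the axis); it does not coast and stays where it is left.
- wheel_hub (a point): Point on the handwheel's axis at the mid height of spokes and rim, 195 mm above the table. Black wheel: hub 34 mm across, from the dial to 10 mm above this point; three spokes 12 mm wide, 10 mm high, at 60, 180 and 300 degrees from the pointer's direction; rim 12 mm thick, 144 mm inside, 168 mm outside diameter. The gaps between spokes are open from hub to rim, down to the pointer and dial.
- pointer_tip (a point): Tip of the black pointer that turns with the wheel just over the dial: 100 mm from the wheel's axis (16 mm beyond the rim), 160 mm above the table; the pointer is 3 mm thick and seen through the gap between two spokes.
- mains_mark (a point): Where the pointer's tip stands when it is on the mains mark: a solid black wedge on the dial, apex inwards, 14 mm wide at the outside, 8.5 divisions up the scale. 100 mm from the wheel's axis, at the pointer's height.
- zero_mark (a point): Where the pointer's tip stands at the zero stop (100 mm from the wheel's axis, at the pointer's height).
- toggle (a joint): Toggle switch, rad: 0 off (the lever leans 0.3 rad to the transformer's near side, -x of variac), 0.6 on (leans 0.3 rad to its far side, +x); 0.5 and more is on. It takes 1.5 to 2 N at its tip and stays where it is left.
- toggle_tip (a point): Rounded end of the toggle lever, a steel rod 9.6 mm thick reaching 33 mm from its pivot (the tip's ball 5 mm more); the pivot lies 3 mm above the 150 mm high top panel, on a bush 19 mm across and 7 mm high. The tip stands 35 mm above the panel and moves 20 mm along the transformer's x from off to on.
- capacitor_panel: Loose bystander: blue can capacitor, 30 mm across, 45 mm high, standing on the transformer's top panel between the switch and the voltmeter. Origin: centre of its underside.
- capacitor_table: Loose bystander: blue can capacitor, 35 mm across, 50 mm high, standing on the table between the robot and the transformer. Origin: centre of its underside.
- relay: Loose bystander: clear-cased relay 34 x 28 x 36 mm high on the table between the robot and the transformer. Origin: centre of its underside.
- board_left: Loose bystander: red circuit board 240 x 70 mm, parts up to 36 mm high, on the table at the transformer's left. Origin: centre of its underside; x along its length.
- board_right: Loose bystander: red circuit board like the other, at the transformer's right. Origin: centre of its underside; x along its length.
- screwdriver: Loose bystander: screwdriver 170 mm long lying on the table at the transformer's right, near side. x along its length, handle to -x.
- solder_spool: Loose bystander: solder spool, 60 mm across, 38 mm high, behind the transformer. Origin: centre of its underside.

How it is judged (in metres and radians):
On the way, in this order (a step that is already met when the one before it is completed fails the run):
1. the wheel is turned back to the zero stop with the switch still off (value of joint wheel below 0.07 rad and value of joint toggle below 0.3 rad), for 0.1 s.
2. the toggle is pushed over to on while the wheel is at zero (value of joint wheel below 0.1 rad and value of joint toggle above 0.5 rad), for 0.1 s.
At the end, for the whole second after the job is handed in: The switch is on (joint 0.5 or more) and the wheel rests with its pointer within 0.07 rad (7 mm at the tip) of the mains mark (value of joint wheel between 4.381 and 4.521 rad and value of joint toggle above 0.5 rad and velocity of joint wheel between -0.05 and 0.05 rad/s); the robot touches nothing.
It fails at once if with the switch on, the wheel is turned up faster than a third of a turn a second (2.1 rad/s) (value of joint toggle above 0.3 rad and value of joint wheel above 0.1 rad and velocity of joint wheel above 2.1 rad/s).
It fails at once if the pointer overruns the mains mark by half a division, to the next long scale line (0.26 rad) (value of joint wheel above 4.713 rad).
It fails at once if the switch is pushed on while the wheel is up off its zero stop (value of joint toggle between 0.3 and 0.45 rad and value of joint wheel above 0.2 rad).
It fails at once if the wheel, switch or case is gripped or rammed (fingers press on it with over 40 N) (contact force between the fingers and variac above 40 N).
It fails at once if a loose part is lifted, or shifted by more than 20 mm (distance of any of capacitor_panel, capacitor_table, relay, board_left, board_right, screwdriver, solder_spool from where it was at the start of the episode above 0.02 m).
It also fails if it takes over 69 s, if anything falls off the work surface, if the arm or the gripper's body presses on something with over 40 N, if the wrist force passes 120 N, or if a joint passes its speed limit or range.

## Robot

A 7-joint arm with a two-finger parallel gripper is mounted at the origin on the work surface. World frame = base frame: x ahead of the robot, y to its left, z up, the work surface at z = 0. Lengths are in mm, angles in degrees, forces in N, time in s.
With the tool pointing down it reaches from about 425 to 1025 mm from the base axis. Payload 3.6 kg.
Tool frame: the origin (TCP) lies where the fingers leave the gripper's body, on its centre line; the fingertips stand 73 mm ahead of it and the grasp point (between the pads) lies 54 mm ahead of it; z points along the fingers, y is the line along which they close (so a half turn about z gives the same grasp; the last joint's range is limited). The gripper opens to 85 mm and grips with 20 to 120 N. Pads are 22 mm wide; open, the fingers measure 114 mm over their backs; the gripper's body (76 mm by 85 mm) begins 54 mm behind the grasp point. The pads swing forward as they close: fully open they stand 13 mm farther back than shut.
Start: joints at [65.804, 33.873, 2.773, 92.16, -1.908, 54.013, -1.931], TCP at [234.111, -686.164, 303.902] pointing down, gripper open.
Joint ranges: [-153.93, 153.93], [-27.13, 128.08], [-72.61, 78.16], [10.71, 143.7], [-87.88, 267.88], [4.46, 118.87], [-176.78, 176.78]. Speed limits (degrees/s): [147.25, 147.25, 180, 180, 180, 180, 180].

## Interface

Orientations are given as a 3x3 rotation matrix whose columns are the frame's x, y, z axes.
In Python, from cell import * gives the robot as it stands.
- The arm moves only by the tool jog_arm, never from a script. Its argument "motion" is a list of rows, each a list of 4 numbers: the shift along the world's x, y, z in mm, then the turn about the world's z in rad. A call has 1 to 8 rows; each row shifts and turns the commanded pose from where the row before left it; what a row does not reach is not made up. A row lasts 1/12 s, in which the tool goes at most 41.7 mm and 7.16 degrees, less where a joint would pass 70% of its speed; a pose out of reach is approached as far as the arm can. A call with a gripper value outside its range is refused whole. "fingers" is the closure in counts, from 0 (fully open) to 255 (shut), set as the call begins (left out, the last holds). The fingers move at their own pace and stop on an object; "newtons" is the grip in N (left out, the last holds). Time passes only in rows, so rows that do not move let the fingers close. It gives the time, the measured TCP pose, the force, the opening and the grip force at its end, in the units of the state.
- sense(): the state, without advancing time (a new reading comes with each control period).
- camera(name): name is "scene" or "top"; returns the picture (400x640x3 uint8, red, green, blue); there is no depth.
- camera_info(name): a dict with "vertical_fov" (degrees; the focal length in pixels is half the picture's height over the tangent of half this angle, whatever the lens; pixels are square), "cx", "cy" (the principal point, pixels), "k1" (the pictures are not rectified: a ray, as slopes to the right and down, at radius r is drawn at 1 + k1 r^2 times it, then the intrinsics apply), "xyz" and "attitude" of the camera in the world. Camera axes: x right, y down, z forward; pixel columns grow to the right and rows downward; lengths in mm; the calibration is good to about 2 mm. A picture is of the moment at which its call begins. camera_info takes no time and is no camera call.
- finish_job(): hands the job in; it is judged then, once.
Trained networks look in the newest picture that a camera, given by its name, has taken for a name from the list of things; names that differ only in an ending like _2 or _b are one class to them, and where a whole thing is asked for, a point or a joint stands for the part that bears it (a point fixed in the world has none). Each returns a list of dicts, best first, with "confidence" (0 to 1); they miss things now and then, are a little off and sometimes report something else, mostly with a low value. They report only what shows in the picture. A call takes as long as a camera call.
- boxes_of(camera, query): "bbox" ([left, top, right, bottom] in pixels, round what is visible of it).
- masks_of(camera, query): "pixels" (400x640 bool, what is visible of it) and "bbox" ([left, top, right, bottom] in pixels, round what is visible of it).
- pinpoint(camera, query): "centre" ([row, column] in pixels: a listed point, or the origin of a listed thing).
The state is a dict: "clock": time; "qpos": joint angles; "qd": joint speeds; "joint_efforts": joint torques, N m; "tool_pos": TCP position; "tcp_rot": TCP orientation; "force": force on the tool from outside, world axes, zero at the start; "moment": the same for the moment, N m; "finger_gap": finger opening in mm; "finger_force": force on a finger pad.
Only numpy, scipy, OpenCV 4.12 (cv2) and the standard library are available. Lean on these libraries where they do the work, as an engineer would, in place of code of your own. Each camera call takes 0.05 s, during which the arm holds its last target. There are 200 camera calls.

## Working session

There is one attempt and no reset: what is moved stays moved. The work goes in short steps, Python scripts to look and compute and a tool call to move; the robot and the scene stay as the last step left them, time stands still between calls to the robot, and variables do not carry over. Pictures are saved under pics/ and viewed, at most 10 in all, crops included, and the job is handed in when it is done.

Besides the shell and the picture viewer there is one more tool, called after "Call:" as a command line: name --pt "numbers of a row" for each row, then --argument value for the rest. jog_arm: Moves the arm, as the interface text tells. Its arguments: {"type":"object","properties":{"motion":{"type":"array"},"fingers":{"type":"number"},"newtons":{"type":"number"}},"required":["motion"]}

```bash
mkdir -p pics
cat > h.py <<'E'
from cell import *
import numpy as np, cv2
def ray(cam,uv):
    i=camera_info(cam); f=200/np.tan(np.radians(i["vertical_fov"])/2)
    K=np.array([[f,0,i["cx"]],[0,f,i["cy"]],[0,0,1.]])
    p=cv2.undistortPoints(np.array([[uv]],float),K,np.array([i["k1"],0,0,0,0.]))[0,0]
    return np.array(i["xyz"],float), np.array(i["attitude"],float)@np.array([p[0],p[1],1])
def at_z(cam,uv,z):
    o,d=ray(cam,uv); return o+d*(z-o[2])/d[2]
def proj(cam,P):
    i=camera_info(cam); f=200/np.tan(np.radians(i["vertical_fov"])/2)
    c=np.array(i["attitude"],float).T@(np.array(P,float)-i["xyz"]); s=c[:2]/c[2]; s=s*(1+i["k1"]*(s@s))
    return s*f+[i["cx"],i["cy"]]
def shot(cam,name):
    im=camera(cam); cv2.imwrite("pics/"+name,im[:,:,::-1]); return im
E
python3 - <<'E'
from h import *
for c in ("scene","top"):
    shot(c,c+"0.png"); print(c,camera_info(c))
Z={"dial":153,"wheel_hub":195,"pointer_tip":160,"mains_mark":160,"zero_mark":160,"toggle_tip":185,"capacitor_panel":150,"variac":0}
for q,z in Z.items():
    for c in ("top","scene"):
        for r in pinpoint(c,q)[:1]:
            v,u=r["centre"]; print(q,c,round(u),round(v),round(r["confidence"],2),at_z(c,(u,v),z).round(1))
s=sense();print(s["clock"],s["tcp_rot"],s["tool_pos"],s["finger_gap"])
E
```

```text
scene {'vertical_fov': 55.78383010934042, 'cx': 319.22564436381697, 'cy': 195.39378164734075, 'k1': -0.048515013431883934, 'xyz': array([ 465.28632891, -598.1138273 ,  647.38061776]), 'attitude': array([[ 0.98752967, -0.10470697,  0.11756535],
       [-0.15690216, -0.59330546,  0.78953806],
       [-0.01291797, -0.79813851, -0.60233549]])}
top {'vertical_fov': 49.809844395335, 'cx': 325.6506307071112, 'cy': 196.99604282059238, 'k1': -0.09750634741044321, 'xyz': array([ 519.02222093,   31.49965531, 1158.07657909]), 'attitude': array([[ 0.00249034, -0.99824128,  0.05922966],
       [-0.9999067 , -0.00169021,  0.01355522],
       [-0.01343127, -0.05925789, -0.99815234]])}
dial top 369 203 0.93 [565.5 -56.1 153. ]
dial scene 323 224 0.56 [554.7 -42.5 153. ]
wheel_hub top 370 206 0.94 [555.7 -54.4 195. ]
pointer_tip top 326 189 0.57 [596.6  44.3 160. ]
pointer_tip scene 340 194 0.66 [606.   36.3 160. ]
mains_mark top 404 222 0.88 [ 519.4 -135.6  160. ]
mains_mark scene 319 261 0.64 [ 530.1 -146.2  160. ]
zero_mark top 342 244 0.83 [469.4   7.  160. ]
zero_mark scene 283 213 0.62 [478.5  -3.8 160. ]
toggle_tip top 437 241 0.58 [ 477.6 -207.8  185. ]
toggle_tip scene 288 285 0.45 [ 470.8 -211.4  185. ]
capacitor_panel top 446 208 0.63 [ 552.2 -237.8  150. ]
capacitor_panel scene 338 308 0.83 [ 545.2 -240.4  150. ]
variac top 388 270 0.63 [ 392.4 -118.7    0. ]
variac scene 336 303 0.22 [ 568.1 -120.5   -0. ]
0.9 [[ 9.46437673e-01  3.22886560e-01  2.84446540e-06]
 [ 3.22886559e-01 -9.46437670e-01 -8.11313281e-05]
 [-2.35041062e-05  7.77041850e-05 -9.99999997e-01]] [ 234.10383568 -686.18683842  303.92529716] 85.10659531110956
```

View pics/top0.png

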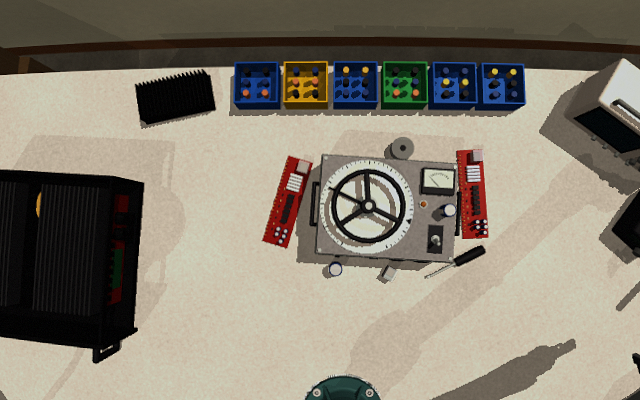

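View pics/scene0.png

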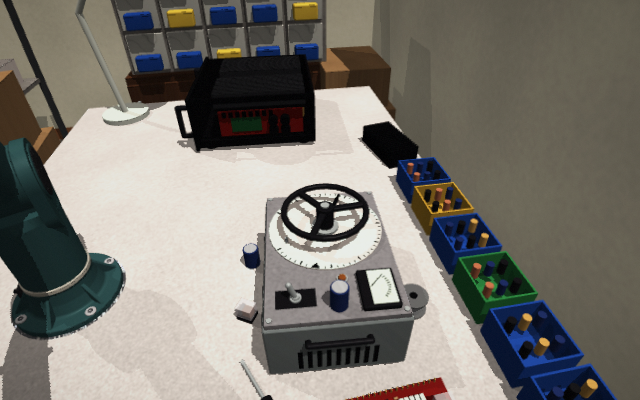

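Run:
```python
import cv2
a=cv2.imread("pics/top0.png")[140:290,280:480]; cv2.imwrite("pics/topc.png",cv2.resize(a,(800,600),interpolation=cv2.INTER_CUBIC))
```

```text
(no output)
```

View pics/topc.png

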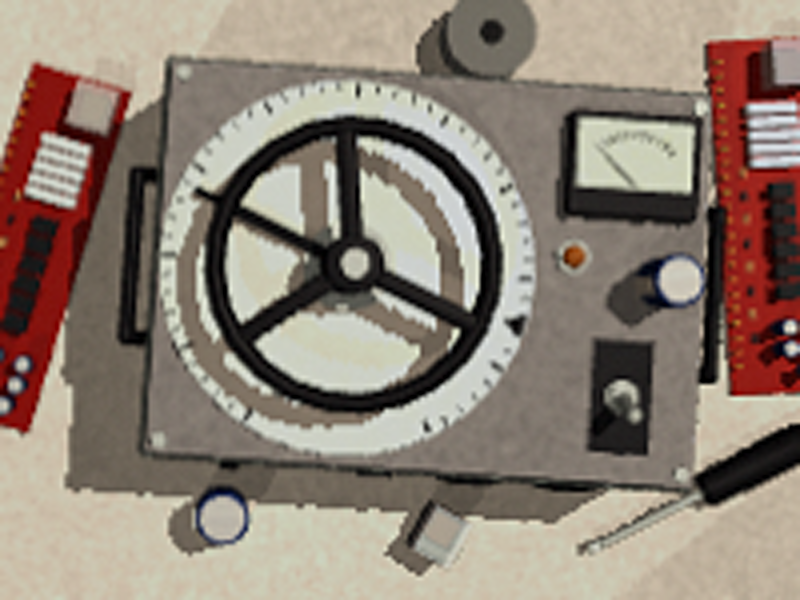

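The top view shows the wheel hub at about pixel (368.5,206), the pointer at upper left with its tip at (329.5,187.5), the wedge at (409,221), and the toggle leaning near with its tip at (437,241). The blue can stands at (448,210). The scene view agrees.

Run:
```python
from h import *
c=lambda x,y:(280+x/4-.4,140+y/4-.4)
hub=at_z("top",c(353,263.5),195); d=at_z("top",c(349.5,267.5),153); print("hub",hub,"dial",d)
H=(hub+d)/2
for n,p,z in (("tip",c(198,190),160),("wedge",c(516,324),153),("zero net",(342,244),160),("mains net",(404,222),160)):
    P=at_z("top",p,z)-H; print(n,np.hypot(*P[:2]),np.degrees(np.arctan2(P[1],P[0])))
cs=[at_z("top",c(*p),150)[:2] for p in ((168,58),(708,95),(690,488),(145,455))]
print(np.round(cs,1)); m=np.mean(cs,0); l=(cs[0]+cs[3]-cs[1]-cs[2])
print("centre",m,"yaw",np.degrees(np.arctan2(-l[0],l[1])), "hub from corners", m+50*l/np.hypot(*l))
print(proj("scene",[*H[:2],195]), proj("scene",[477,-208,185]))
```

```text
hub [557.33391354 -49.85554865 195.        ] dial [556.66617906 -51.35339326 153.        ]
tip 98.2527860612082 63.19806382057878
wedge 103.3980016508644 -108.71528208200918
zero net 104.6758271935633 146.58330412602336
mains net 93.3633938594244 -112.98274732028239
[[ 680.3   55. ]
 [ 659.2 -264.9]
 [ 427.9 -251.1]
 [ 447.2   67.7]]
centre [553.65414674 -98.30565806] yaw -3.6154766480484137 hub from corners [556.80715188 -48.4051715 ]
[324.77447934 209.44956962] [291.2385864  282.78586441]
```

Call:
jog_arm --pt "15 40 0 -0.1" --pt "15 38 0 -0.1" --pt "15 38 0 -0.1" --pt "15 38 0 -0.09" --pt "15 38 0 0" --pt "15 38 0 0" --pt "15 38 0 0" --pt "15 38 0 0" --fingers 255 --newtons 20

```text
clock: 1.57
tool_pos: [354.3, -379.3, 304.2]
tcp_rot: [[0.998, -0.061, 0.001], [-0.061, -0.998, -0.0], [0.001, 0.0, -1.0]]
force: [1.6, 0.2, 0.1]
finger_gap: 0.2
finger_force: 0.0
```

Call:
jog_arm --pt "20 41 0 0" --pt "20 41 0 0" --pt "20 41 0 0" --pt "20 41 0 0" --pt "20 41 0 0" --pt "20 41 0 0" --pt "20 41 0 0" --pt "18 39 0 0"

```text
clock: 2.23
tool_pos: [499.9, -79.3, 304.4]
tcp_rot: [[0.998, -0.061, 0.001], [-0.061, -0.998, -0.0], [0.001, 0.0, -1.0]]
force: [0.8, 0.4, -0.4]
finger_gap: -0.1
finger_force: 0.0
```

Call:
jog_arm --pt "0 0 0 0" --pt "0 0 0 0" --pt "0 0 0 0"

```text
clock: 2.48
tool_pos: [498.9, -81.4, 303.9]
tcp_rot: [[0.998, -0.061, -0.0], [-0.061, -0.998, -0.001], [-0.0, 0.001, -1.0]]
force: [-0.7, -0.6, 0.1]
finger_gap: -0.4
finger_force: 0.0
```

Run:
```python
from h import *
a=shot("scene","s1.png")[120:320,220:460]; cv2.imwrite("pics/s1c.png",cv2.resize(a[:,:,::-1],(720,600)))
print(sense()["tool_pos"])
```

```text
[498.46904839 -82.42071178 303.8757325 ]
```

View pics/s1c.png

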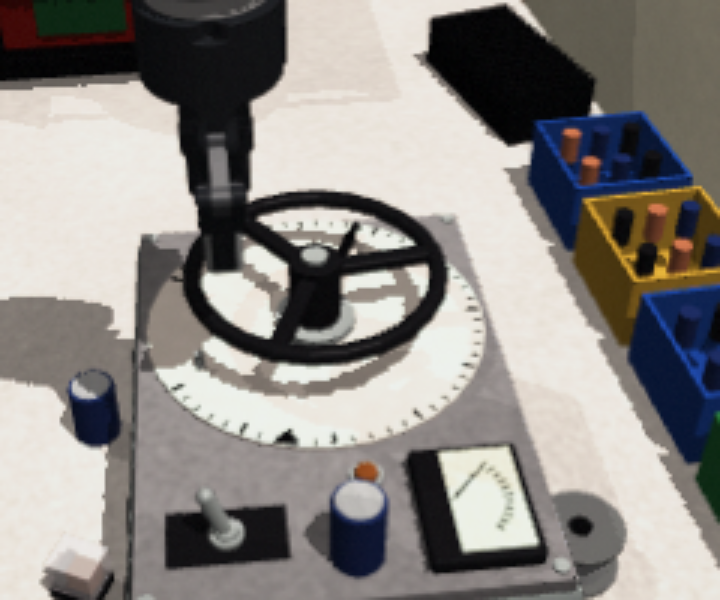

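Run:
```python
from h import *
for z in (231,218,205): print(z,proj("scene",[498.5,-82,z]))
```

```text
231 [294.80880017 208.30845   ]
218 [295.19015077 214.00643393]
205 [295.56315769 219.57165427]
```

Call:
jog_arm --pt "7 15 0 0" --pt "6 14 0 0" --pt "0 0 0 0" --pt "0 0 0 0"

```text
clock: 2.87
tool_pos: [511.6, -53.5, 303.9]
tcp_rot: [[0.998, -0.062, -0.0], [-0.062, -0.998, -0.001], [-0.0, 0.001, -1.0]]
force: [-0.3, -0.6, -0.0]
finger_gap: -0.1
finger_force: 0.0
```

Call:
jog_arm --pt "0 0 -20 0" --pt "0 0 -20 0" --pt "0 0 -15 0" --pt "0 0 0 0"

```text
clock: 3.2
tool_pos: [509.4, -54.3, 246.4]
tcp_rot: [[0.998, -0.064, -0.007], [-0.064, -0.998, -0.001], [-0.007, 0.001, -1.0]]
force: [-0.5, 0.1, 0.1]
finger_gap: -0.1
finger_force: 0.0
```

```bash
cat > arc.py <<'E'
import numpy as np,sys,json
a0,a1,st,r=map(float,sys.argv[1:5]); x,y=map(float,sys.argv[5:7])
n=int(np.ceil(abs(a1-a0)/st)); row=[]; p=np.array([x,y])
for k in range(1,n+1):
    a=np.radians(a0+(a1-a0)*k/n); t=np.array([557,-50])+r*np.array([np.cos(a),np.sin(a)])
    d=np.round((t-p)*2)/2; p=p+d; row.append([d[0],d[1],0,0])
    if k%8==0 or k==n: print(round(a0+(a1-a0)*k/n),p,json.dumps(row)); row=[]
E
python3 arc.py 184 304 5 45 511.6 -53.5
```

```text
224 [524.6 -81.5] [[1.0, -3.5, 0, 0], [0.5, -4.0, 0, 0], [1.5, -3.5, 0, 0], [1.5, -4.0, 0, 0], [1.5, -3.5, 0, 0], [2.0, -3.0, 0, 0], [2.5, -3.5, 0, 0], [2.5, -3.0, 0, 0]]
264 [552.1 -95. ] [[3.0, -2.5, 0, 0], [3.0, -2.5, 0, 0], [3.0, -2.0, 0, 0], [3.5, -2.0, 0, 0], [4.0, -1.5, 0, 0], [3.5, -1.5, 0, 0], [4.0, -0.5, 0, 0], [3.5, -1.0, 0, 0]]
304 [582.1 -87.5] [[4.0, 0.0, 0, 0], [4.0, 0.0, 0, 0], [4.0, 0.5, 0, 0], [4.0, 1.0, 0, 0], [3.5, 1.0, 0, 0], [3.5, 1.5, 0, 0], [3.5, 1.5, 0, 0], [3.5, 2.0, 0, 0]]
```

Call:
jog_arm --pt "2.0 -3.5 2 0" --pt "1.5 -4.0 0 0" --pt "2 -3.5 0 0" --pt "1.5 -4.0 0 0" --pt "1.5 -3.5 0 0" --pt "2.0 -3.0 0 0" --pt "2.5 -3.5 0 0" --pt "2.5 -3.0 0 0"

```text
clock: 3.87
tool_pos: [526.1, -78.4, 250.7]
tcp_rot: [[0.998, -0.06, -0.005], [-0.06, -0.998, 0.003], [-0.005, -0.003, -1.0]]
force: [-4.2, 5.3, 2.6]
finger_gap: 0.2
finger_force: 2.9
```

Call:
jog_arm --pt "3.0 -2.5 0 0" --pt "3.0 -2.5 0 0" --pt "3.0 -2.0 0 0" --pt "3.5 -2.0 0 0" --pt "4.0 -1.5 0 0" --pt "3.5 -1.5 0 0" --pt "4.0 -0.5 0 0" --pt "3.5 -1.0 0 0"

```text
clock: 4.53
tool_pos: [550.7, -91.7, 249.4]
tcp_rot: [[0.998, -0.059, -0.012], [-0.059, -0.998, 0.003], [-0.012, -0.002, -1.0]]
force: [-6.3, 2.6, 1.5]
finger_gap: -0.0
finger_force: 3.0
```

Call:
jog_arm --pt "4.0 -0.5 0 0" --pt "4.0 0 0 0" --pt "4.0 0.5 0 0" --pt "4.0 1.0 0 0" --pt "3.5 1.0 0 0" --pt "3 1 0 0"

```text
clock: 5.03
tool_pos: [572.2, -91.1, 248.9]
tcp_rot: [[0.998, -0.061, -0.014], [-0.061, -0.998, 0.0], [-0.014, 0.001, -1.0]]
force: [-7.2, -1.4, 1.4]
finger_gap: 0.2
finger_force: 3.1
```

Call:
jog_arm --pt "1.5 1 0 0" --pt "1.5 1 0 0" --pt "1.5 1 0 0"

```text
clock: 5.28
tool_pos: [577.1, -89.0, 249.1]
tcp_rot: [[0.998, -0.062, -0.013], [-0.062, -0.998, -0.001], [-0.013, 0.002, -1.0]]
force: [-7.1, -1.8, 0.8]
finger_gap: 0.2
finger_force: 2.9
```

Call:
jog_arm --pt "1.5 1 0 0" --pt "1.5 1 0 0"

```text
clock: 5.45
tool_pos: [578.3, -88.3, 248.9]
tcp_rot: [[0.998, -0.062, -0.017], [-0.062, -0.998, -0.003], [-0.017, 0.004, -1.0]]
force: [-11.8, -5.4, 5.3]
finger_gap: 0.2
finger_force: 5.7
```

Call:
jog_arm --pt "1.5 1 0 0" --pt "1.5 1 0 0"

```text
clock: 5.62
tool_pos: [578.8, -88.0, 248.8]
tcp_rot: [[0.998, -0.063, -0.023], [-0.063, -0.998, -0.004], [-0.023, 0.006, -1.0]]
force: [-18.0, -6.6, 9.2]
finger_gap: -0.1
finger_force: 8.1
```

Call:
jog_arm --pt "-6 -3 0 0" --pt "-5 -3 0 0" --pt "-2 -1 10 0" --pt "0 0 25 0" --pt "0 0 25 0" --pt "-20 -18 0 0" --pt "-27 -25 0 0" --pt "-27 -25 0 0"

```text
clock: 6.28
tool_pos: [502.6, -158.3, 312.8]
tcp_rot: [[0.998, -0.057, 0.005], [-0.057, -0.998, -0.0], [0.005, 0.0, -1.0]]
force: [-0.1, -0.5, 0.4]
finger_gap: -0.4
finger_force: 0.0
```

Call:
jog_arm --pt "-27 -25 0 0" --pt "-20 -18 0 0" --pt "0 0 0 0" --pt "0 0 0 0"

```text
clock: 6.62
tool_pos: [453.9, -203.0, 312.1]
tcp_rot: [[0.998, -0.064, 0.003], [-0.064, -0.998, -0.001], [0.003, 0.001, -1.0]]
force: [0.9, 0.5, 1.4]
finger_gap: 0.0
finger_force: 0.0
```

Run:
```python
from h import *
a=shot("scene","s2.png"); b=shot("top","t2.png")
a=cv2.resize(a[120:320,220:420,::-1],(400,400)); b=cv2.resize(b[150:260,300:470,::-1],(400,400)) if 0 else cv2.resize(b[150:260,320:430,::-1],(400,400))
cv2.imwrite("pics/c2.png",np.hstack([a,b]))
print(sense()["tool_pos"])
for c in("top","scene"):
  for q,z in(("pointer_tip",160),("toggle_tip",185)):
    for r in pinpoint(c,q)[:1]:
      v,u=r["centre"]; P=at_z(c,(u,v),z); print(c,q,u,v,P,np.degrees(np.arctan2(P[1]+50,P[0]-557)))
```

```text
[ 455.81328581 -201.11332347  311.85964684]
top pointer_tip 339.9 244.3 [468.92600925  11.88866269 160.        ] 144.90469215972072
top toggle_tip 436.6 239.5 [ 480.99994398 -206.19047981  185.        ] -115.94689255889861
scene pointer_tip 279.5 211.9 [ 4.72262757e+02 -1.70211869e-01  1.60000000e+02] 149.54231681953087
scene toggle_tip 288.6 282.8 [ 472.92912369 -207.34597222  185.        ] -118.11585171245622
```

View pics/c2.png

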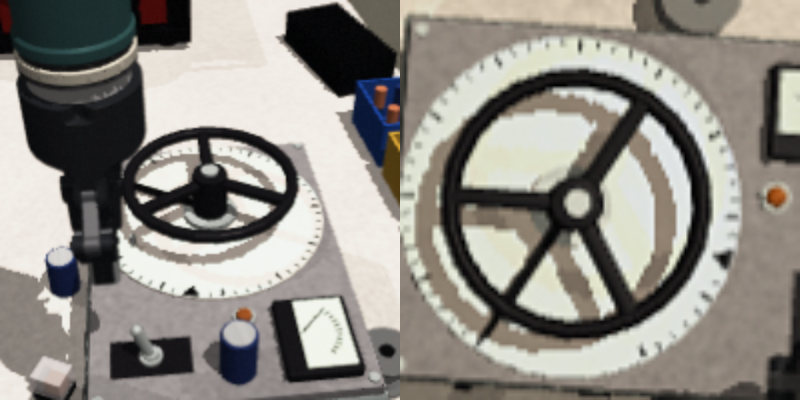

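The right panel shows the pointer at about 146° on the zero line. The left panel shows the toggle still leaning near and the cans untouched.

Call:
jog_arm --pt "-8 -3 0 0" --pt "-8 -3 0 0" --pt "0 0 -22 0" --pt "0 0 -22 0" --pt "0 0 -20 0" --pt "0 0 0 0" --pt "0 0 0 0"

```text
clock: 7.5
tool_pos: [436.9, -207.7, 246.3]
tcp_rot: [[0.998, -0.062, -0.003], [-0.062, -0.998, 0.001], [-0.003, -0.001, -1.0]]
force: [0.8, -0.1, -0.2]
finger_gap: 0.3
finger_force: 0.0
```

Call:
jog_arm --pt "5 0 0 0" --pt "5 0 0 0" --pt "4 0 0 0" --pt "4 0 0 0" --pt "4 0 0 0"

```text
clock: 7.92
tool_pos: [459.8, -207.8, 247.4]
tcp_rot: [[0.998, -0.061, -0.001], [-0.061, -0.998, 0.0], [-0.001, 0.0, -1.0]]
force: [-2.3, 0.1, 2.6]
finger_gap: 0.2
finger_force: 1.5
```

Call:
jog_arm --pt "3 0 0 0" --pt "3 0 0 0" --pt "3 0 0 0" --pt "3 0 0 0" --pt "2 0 0 0" --pt "2 0 0 0"

```text
clock: 8.42
tool_pos: [474.7, -208.0, 246.6]
tcp_rot: [[0.998, -0.062, -0.004], [-0.062, -0.998, 0.0], [-0.004, -0.0, -1.0]]
force: [-6.8, -2.0, 5.3]
finger_gap: 0.1
finger_force: 4.3
```

Call:
jog_arm --pt "2 0 0 0" --pt "2 0 0 0"

```text
clock: 8.58
tool_pos: [475.6, -208.1, 246.4]
tcp_rot: [[0.998, -0.063, -0.011], [-0.063, -0.998, 0.002], [-0.011, -0.001, -1.0]]
force: [-13.0, -2.1, 12.5]
finger_gap: -0.3
finger_force: 8.0
```

Call:
jog_arm --pt "0 0 0 0" --pt "0 0 0 0" --pt "-12 0 0 0" --pt "-12 0 0 0" --pt "0 0 22 0" --pt "0 0 22 0" --pt "0 0 16 0" --pt "0 0 0 0"

```text
clock: 9.25
tool_pos: [458.2, -208.1, 310.0]
tcp_rot: [[0.998, -0.061, 0.008], [-0.061, -0.998, -0.002], [0.008, 0.002, -1.0]]
force: [-0.4, 0.4, 0.4]
finger_gap: -0.2
finger_force: 0.0
```

```bash
python3 - <<'E'
from h import *
a=shot("scene","s3.png")
for n,P in (("pivot",None),): pass
for r in pinpoint("scene","toggle_tip")[:1]:
  v,u=r["centre"]; print(u,v,at_z("scene",(u,v),185))
a=cv2.resize(a[180:320,220:390,::-1],(680,560)); cv2.imwrite("pics/c3.png",a)
print(sense()["tool_pos"])
E
python3 arc.py 266 200 5 45 554 -95
```

```text
299.3 281.5 [ 489.71831324 -207.53310022  185.        ]
[ 456.53836555 -207.42333728  307.34289266]
228 [527.  -83.5] [[-4.0, 0.5, 0, 0], [-3.5, 0.5, 0, 0], [-3.5, 1.0, 0, 0], [-3.5, 1.5, 0, 0], [-3.5, 1.5, 0, 0], [-3.0, 2.0, 0, 0], [-3.0, 2.0, 0, 0], [-3.0, 2.5, 0, 0]]
200 [514.5 -65.5] [[-2.5, 2.5, 0, 0], [-2.5, 3.0, 0, 0], [-2.0, 2.5, 0, 0], [-2.0, 3.5, 0, 0], [-2.0, 3.0, 0, 0], [-1.5, 3.5, 0, 0]]
```

View pics/c3.png

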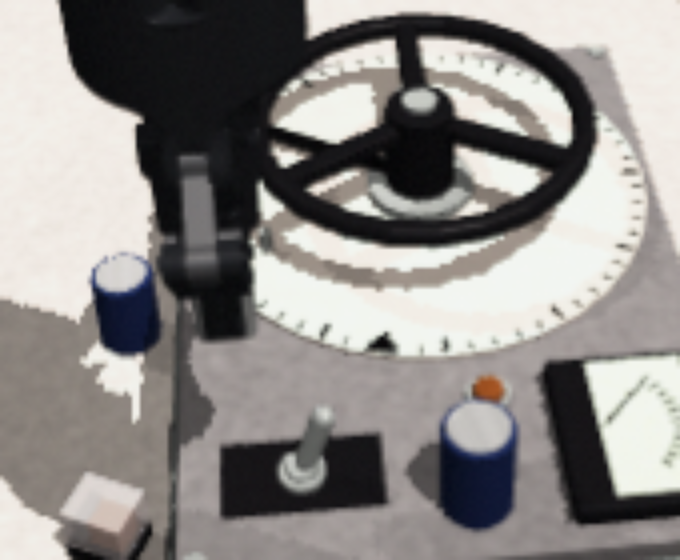

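The toggle now leans to the far side, tip at about crop (320,412), and the pointer is still at zero. Next is the clockwise push.

Call:
jog_arm --pt "20 22 0 0" --pt "25 28 0 0" --pt "25 28 0 0" --pt "20 25 0 0" --pt "8 9 0 0" --pt "0 0 0 0" --pt "0 0 0 0"

```text
clock: 9.93
tool_pos: [553.3, -95.6, 305.6]
tcp_rot: [[0.998, -0.06, -0.003], [-0.06, -0.998, -0.0], [-0.003, 0.0, -1.0]]
force: [-0.2, -0.9, -0.3]
finger_gap: 0.3
finger_force: 0.0
```

Call:
jog_arm --pt "0 0 -20 0" --pt "0 0 -20 0" --pt "0 0 -17 0" --pt "0 0 0 0" --pt "-3.5 0.5 0 0" --pt "-3.5 0.5 0 0" --pt "-3.5 1.0 0 0" --pt "-3.5 1.5 0 0"

```text
clock: 10.6
tool_pos: [539.9, -92.7, 251.0]
tcp_rot: [[0.998, -0.062, 0.002], [-0.062, -0.998, -0.0], [0.002, 0.0, -1.0]]
force: [-1.0, 0.5, 0.1]
finger_gap: 0.6
finger_force: 0.0
```

Call:
jog_arm --pt "-3.5 1.5 0 0" --pt "-3.0 2.0 0 0" --pt "-3.0 2.0 0 0" --pt "-3.0 2.5 0 0" --pt "-2.5 2.5 0 0" --pt "-2.5 3.0 0 0"

```text
clock: 11.1
tool_pos: [525.9, -80.4, 251.0]
tcp_rot: [[0.998, -0.062, 0.009], [-0.062, -0.998, -0.003], [0.01, 0.002, -1.0]]
force: [6.5, -4.6, -1.7]
finger_gap: -0.0
finger_force: 2.8
```

```bash
python3 arc.py 224 -11 5 44.5 525 -80.5
```

```text
184 [512.5 -53. ] [[-2.5, 2.5, 0, 0], [-2.5, 3.0, 0, 0], [-2.0, 3.5, 0, 0], [-1.5, 3.5, 0, 0], [-1.5, 3.5, 0, 0], [-1.0, 3.5, 0, 0], [-1.0, 4.0, 0, 0], [-0.5, 4.0, 0, 0]]
144 [521. -24.] [[0.0, 4.0, 0, 0], [0.0, 3.5, 0, 0], [1.0, 4.0, 0, 0], [0.5, 4.0, 0, 0], [1.5, 3.5, 0, 0], [1.5, 3.5, 0, 0], [2.0, 3.5, 0, 0], [2.0, 3.0, 0, 0]]
104 [546.  -7.] [[2.5, 3.0, 0, 0], [2.5, 3.0, 0, 0], [3.0, 2.5, 0, 0], [3.0, 2.5, 0, 0], [3.5, 2.0, 0, 0], [3.5, 1.5, 0, 0], [3.5, 1.5, 0, 0], [3.5, 1.0, 0, 0]]
64 [576.5 -10. ] [[4.0, 1.0, 0, 0], [4.0, 0.5, 0, 0], [4.0, -0.0, 0, 0], [3.5, -0.0, 0, 0], [4.0, -1.0, 0, 0], [4.0, -0.5, 0, 0], [3.5, -1.5, 0, 0], [3.5, -1.5, 0, 0]]
24 [597.5 -32. ] [[3.5, -2.0, 0, 0], [3.0, -2.0, 0, 0], [3.0, -2.5, 0, 0], [3.0, -2.5, 0, 0], [2.5, -3.0, 0, 0], [2.5, -3.0, 0, 0], [2.0, -3.5, 0, 0], [1.5, -3.5, 0, 0]]
-11 [600.5 -58.5] [[1.5, -3.5, 0, 0], [1.0, -3.5, 0, 0], [1.0, -4.0, 0, 0], [0.5, -4.0, 0, 0], [-0.0, -4.0, 0, 0], [-0.0, -3.5, 0, 0], [-1.0, -4.0, 0, 0]]
```

Call:
jog_arm --pt "-2.5 2.5 0 0" --pt "-2.5 3.0 0 0" --pt "-2.0 3.5 0 0" --pt "-1.5 3.5 0 0" --pt "-1.5 3.5 0 0" --pt "-1.0 3.5 0 0" --pt "-1.0 4.0 0 0" --pt "-0.5 4.0 0 0"

```text
clock: 11.77
tool_pos: [511.8, -54.2, 250.8]
tcp_rot: [[0.998, -0.064, 0.005], [-0.064, -0.998, -0.004], [0.005, 0.004, -1.0]]
force: [1.9, -6.6, 0.8]
finger_gap: 0.1
finger_force: 2.9
```

Call:
jog_arm --pt "0.0 4.0 0 0" --pt "0.0 3.5 0 0" --pt "1.0 4.0 0 0" --pt "0.5 4.0 0 0" --pt "1.5 3.5 0 0" --pt "1.5 3.5 0 0" --pt "2.0 3.5 0 0" --pt "2.0 3.0 0 0"

```text
clock: 12.43
tool_pos: [517.2, -24.5, 249.6]
tcp_rot: [[0.998, -0.063, -0.003], [-0.063, -0.998, -0.003], [-0.003, 0.003, -1.0]]
force: [-0.9, -5.7, 0.3]
finger_gap: 0.0
finger_force: 2.2
```

Call:
jog_arm --pt "3.0 2.5 0 0" --pt "3.0 2.5 0 0" --pt "3.5 2.5 0 0" --pt "3.0 2.0 0 0" --pt "3.5 2.0 0 0" --pt "4.0 1.5 0 0" --pt "3.5 1.5 0 0" --pt "4.0 1.0 0 0"

```text
clock: 13.1
tool_pos: [542.1, -8.7, 248.7]
tcp_rot: [[0.998, -0.062, -0.01], [-0.062, -0.998, -0.003], [-0.01, 0.004, -1.0]]
force: [-5.3, -4.2, -0.1]
finger_gap: -0.1
finger_force: 2.5
```

Call:
jog_arm --pt "4.0 1.0 0 0" --pt "4.0 0.5 0 0" --pt "4.0 0.0 0 0" --pt "3.5 0.0 0 0" --pt "4.0 -1.0 0 0" --pt "4.0 -0.5 0 0" --pt "3.5 -1.5 0 0" --pt "3.5 -1.5 0 0"

```text
clock: 13.77
tool_pos: [570.3, -9.6, 248.0]
tcp_rot: [[0.998, -0.062, -0.016], [-0.062, -0.998, -0.0], [-0.016, 0.001, -1.0]]
force: [-8.3, 1.2, 2.6]
finger_gap: 0.3
finger_force: 3.6
```

Call:
jog_arm --pt "3.5 -2.0 0 0" --pt "3.0 -2.0 0 0" --pt "3.0 -2.5 0 0" --pt "3.0 -2.5 0 0" --pt "2.5 -3.0 0 0" --pt "2.5 -3.0 0 0" --pt "2.0 -3.5 0 0" --pt "1.5 -3.5 0 0"

```text
clock: 14.43
tool_pos: [593.8, -28.4, 248.4]
tcp_rot: [[0.998, -0.059, -0.01], [-0.059, -0.998, 0.004], [-0.01, -0.003, -1.0]]
force: [-5.1, 4.8, -0.6]
finger_gap: 0.0
finger_force: 2.7
```

Call:
jog_arm --pt "2.0 -3.0 0 0" --pt "1.5 -3.5 0 0" --pt "1.5 -4.0 0 0" --pt "1.0 -4.0 0 0" --pt "0.5 -4.0 0 0" --pt "0 -4.0 0 0" --pt "0 -3.5 0 0" --pt "0 -2 0 0"

```text
clock: 15.1
tool_pos: [602.9, -55.6, 249.1]
tcp_rot: [[0.998, -0.059, -0.003], [-0.059, -0.998, 0.005], [-0.003, -0.005, -1.0]]
force: [0.2, 6.0, -0.9]
finger_gap: -0.1
finger_force: 2.4
```

Run:
```python
from h import *
a=shot("scene","s4.png"); b=shot("top","t4.png")
a=cv2.resize(a[150:290,250:390,::-1],(400,400)); b=cv2.resize(b[150:260,320:430,::-1],(400,400))
cv2.imwrite("pics/c4.png",np.hstack([a,b]))
for c in("top","scene"):
  for q in("pointer_tip","mains_mark"):
    for r in pinpoint(c,q)[:1]:
      v,u=r["centre"]; P=at_z(c,(u,v),160); print(c,q,u,v,r["confidence"],P,np.hypot(P[1]+50,P[0]-557),np.degrees(np.arctan2(P[1]+50,P[0]-557)))
```

```text
top pointer_tip 472.1 192.8 0.69 [ 588.65887922 -297.48589665  160.        ] 249.50261256005345 -82.71020341933843
scene pointer_tip 333.3 260.9 0.8 [ 554.83821886 -150.65105638  160.        ] 100.67426905134919 -91.23040829671865
scene mains_mark 315.4 263.2 0.65 [ 523.28451697 -150.70804393  160.        ] 106.20190161888901 -108.50974271060376
```

View pics/c4.png

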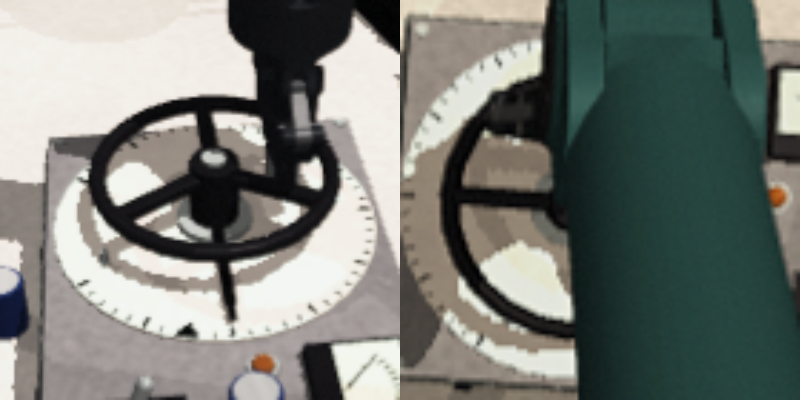

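The pointer tip is at (331,262) and the wedge at (315.4,265.5) in the scene view, so about 17° remains. The switch and can are fine.

Call:
jog_arm --pt "-0.5 -2.5 0 0" --pt "-0.5 -2.5 0 0" --pt "-0.5 -2.5 0 0" --pt "-1 -2.5 0 0" --pt "0 0 0 0"

```text
clock: 15.82
tool_pos: [601.5, -67.2, 249.8]
tcp_rot: [[0.998, -0.06, -0.0], [-0.06, -0.998, 0.003], [-0.0, -0.003, -1.0]]
force: [1.0, 5.0, -1.2]
finger_gap: -0.2
finger_force: 2.0
```

```bash
cat > m.py <<'E'
from h import *
import sys
a=shot("scene",sys.argv[1]+".png")
for q,z in(("pointer_tip",160),):
    for r in pinpoint("scene",q)[:1]:
      v,u=r["centre"]; P=at_z("scene",(u,v),z); print(q,u,v,r["confidence"],np.hypot(P[1]+50,P[0]-557),np.degrees(np.arctan2(P[1]+50,P[0]-557)))
E
python3 m.py s5
python3 - <<'E'
from h import *
a=cv2.imread("pics/s5.png"); cv2.imwrite("pics/c5.png",cv2.resize(a[210:285,280:380],(800,600),interpolation=cv2.INTER_CUBIC))
for d in (-100,-104,-106,-108.6,-111): 
  t=np.radians(d); print(d,[((proj("scene",[557+r*np.cos(t),-50+r*np.sin(t),z])-[280,210])*8).round() for r,z in((100,160),(88,160),(110,153),(98,153))])
E
```

```text
-100 [array([356., 409.]), array([356., 369.]), array([356., 465.]), array([356., 424.])]
-104 [array([324., 408.]), array([328., 368.]), array([320., 464.]), array([325., 423.])]
-106 [array([308., 407.]), array([315., 367.]), array([303., 463.]), array([310., 422.])]
-108.6 [array([287., 405.]), array([297., 365.]), array([280., 461.]), array([290., 420.])]
-111 [array([269., 402.]), array([280., 363.]), array([259., 458.]), array([271., 418.])]
```

View pics/c5.png

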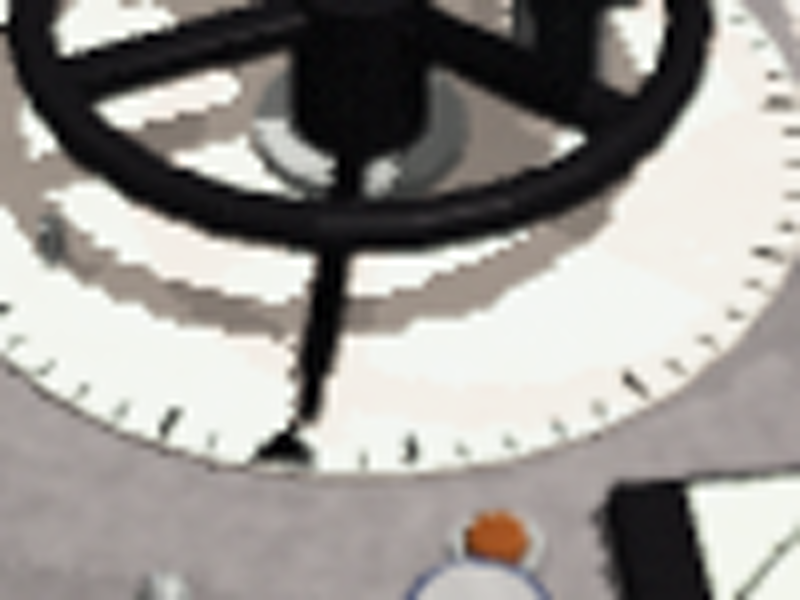

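The pointer tip is at crop (310,418), just short of the wedge at (285,450), so about 2.8° remains.

Call:
jog_arm --pt "-0.5 -1 0 0" --pt "-0.5 -1.5 0 0" --pt "0 0 0 0" --pt "0 0 0 0"

```text
clock: 16.25
tool_pos: [601.0, -70.6, 249.9]
tcp_rot: [[0.998, -0.06, 0.001], [-0.06, -0.998, 0.002], [0.001, -0.002, -1.0]]
force: [0.2, 5.5, -0.7]
finger_gap: -0.4
finger_force: 2.0
```

Run:
```python
from h import *
a=shot("scene","s6.png"); cv2.imwrite("pics/c6.png",cv2.resize(a[210:285,280:380,::-1],(800,600),interpolation=cv2.INTER_CUBIC))
```

```text
(no output)
```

View pics/c6.png

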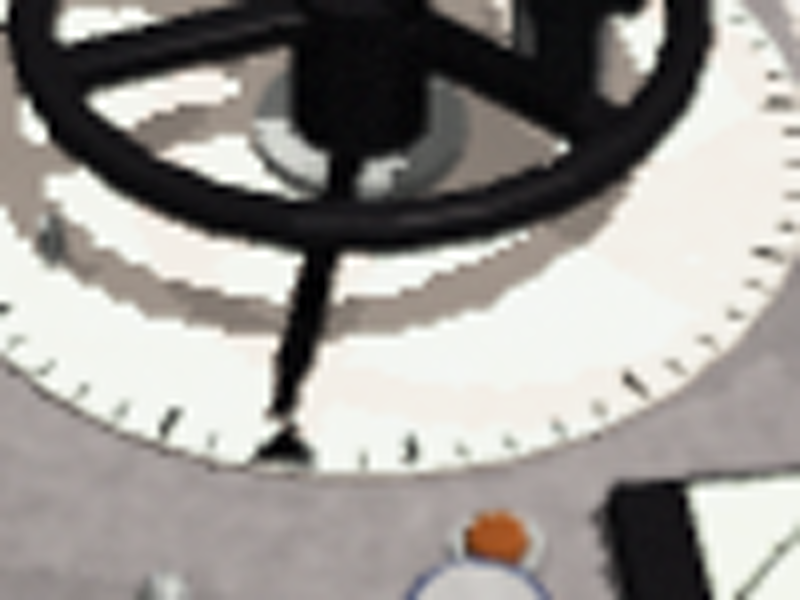

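The tip at (285,408) now points at the wedge centre (285,448), so the wheel is on the mark. I'll back off without dragging and lift out.

Call:
jog_arm --pt "0.5 4 0 0" --pt "0 5 0 0" --pt "0 3 0 0" --pt "0 0 0 0" --pt "0 0 20 0" --pt "0 0 25 0" --pt "0 0 25 0" --pt "0 0 0 0"

```text
clock: 16.97
tool_pos: [603.7, -61.2, 325.0]
tcp_rot: [[0.998, -0.062, 0.009], [-0.062, -0.998, -0.001], [0.009, 0.001, -1.0]]
force: [0.9, 0.3, 0.8]
finger_gap: -0.3
finger_force: 0.0
```

Call:
jog_arm --pt "0 0 10 0" --pt "0 0 0 0" --pt "0 0 0 0" --pt "0 0 0 0"

```text
clock: 17.3
tool_pos: [600.4, -60.3, 329.0]
tcp_rot: [[0.998, -0.061, -0.002], [-0.061, -0.998, -0.0], [-0.002, 0.0, -1.0]]
force: [0.2, -0.8, 0.0]
finger_gap: -0.2
finger_force: 0.0
```

Run:
```python
from h import *
a=camera("scene").astype(int); b=cv2.imread("pics/s6.png")[:,:,::-1].astype(int)
for v in (257,259,260): print(v, a[v,308:324].sum(1)//3, b[v,308:324].sum(1)//3)
for r in pinpoint("scene","toggle_tip")[:1]: print("toggle",r["centre"])
s=sense(); print(s["tool_pos"],s["force"])
```

```text
257 [241 242 242 241 242 230 119   9   7  65 178 235 234 235 235 235] [244 243 243 243 244 233 122   7   7  69 181 237 238 237 237 238]
259 [242 241 241 241 241 227  82  10  29 144 235 235 235 235 235 234] [243 243 243 243 243 231  84  12  29 147 238 237 237 237 238 237]
260 [242 242 242 242 240 213  31  11  48 160 235 235 235 237 239 236] [243 244 243 243 242 218  32   8  49 163 237 237 237 240 241 238]
toggle [227.5, 322.3]
[600.50673521 -60.21534648 328.81975317] [-0.16565162 -0.22227684 -0.57875318]
```

```bash
python3 -c "
from cell import *
print(finish_job())"
```

```text
the job is handed in; nothing more can be done
None
```

I handed the job in at about 17 s on the robot's clock, with the wheel turned back to zero, the switch pushed on, and the pointer left on the mains mark; the hand-in gave no verdict. The last pictures show the pointer on the wedge and unmoved after I lifted clear, the switch leaning to on and the nearby cans in place, though I did not measure the other loose parts.

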